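Clamp a plaster tablet with the long T-key of a carving vise

TASK

Close the carving vise on the plaster tablet with its long T-key: take the key from the tool block, lower it down the deep well in the vise's head, feel for the square stem at the bottom without forcing it, seat the socket fully over the stem and turn clockwise until the sprung jaw pad holds the tablet firmly against the end stop, but not so hard that the plaster cracks. Then draw the key out, stand it back in its hole in the tool block and let go, leaving everything else on the bench where it is.

Things in the scene. Friction and masses are not known exactly. Their poses are not given: they have to be found in the camera images.
- key_bar (a point): Centre of the handle bar of the loose steel T-key (0.3 kg, give or take a fifth). The bar is 96 mm long along this point's x, 13 mm thick along y, 14 mm high; z points up along the shank. The key starts standing upright in the large hole of the tool block, its bar 94 mm above the block's top.
- key_foot (a point): Centre of the open foot of the key's square box socket, 157 mm straight below key_bar, same axes. The socket is 30 mm square outside, 21.6 mm square inside (sides along x and y, parallel to the bar) and 22 mm deep; above it the shank is 14 mm round.
- block: Wooden tool block, fixed to the bench, 84 mm (x) by 200 mm (y) by 75 mm high, origin at the centre of its underside. The key's round hole (51 mm wide, 63 mm deep) is at y = -60 mm; in the other half (y = 22 to 84 mm) stand three short tool handles, up to 129 mm above the bench.
- key_hole (a point): Centre of the floor of the key's hole in the tool block, 12 mm above the bench; the hole's mouth is 63 mm above this point.
- vise: Grey cast-iron carving vise, fixed to the bench; origin on the bench under the axis of its well, z up, y from the head to the end stop. Head: a block 96 by 96 mm, 120 mm high, the round well in its middle. Bed: 150 mm wide, 18 mm thick (y = -60 to 190 mm). Jaw and stop rise to 104 mm. Key and vise must not press on each other with over 35 N in all (turning to a proper squeeze takes 10 to 25 N).
- well_mouth (a point): Centre of the well's mouth, on top of the vise's head, 120 mm above the bench; the well is 49 mm wide and 101 mm deep. Axes as the vise's. The stem drives the jaw's cam through a torsion spring (1.5 N m/rad), so at the end turn the key back about 0.2 rad to free it before drawing it out: the jaw stays put.
- stem_shoulder (a point): Centre of the flat shoulder of the 20 mm square steel stem in the well, 40 mm above the bench; its round nose rises 4 mm above it. Axes as the vise's, not the stem's: the stem's angle is not measured and differs each time (being square, a quarter turn finds it). More than about 0.09 rad off, the key's foot stands on the shoulder; seated, it is 18 mm below it.
- pad: Sprung, cork-faced jaw pad, 74 mm wide, 70 mm high; origin on its back face, 20 mm above the bench; axes as the vise's, its face 10 mm on the +y side. Turning the stem clockwise moves it towards the stop by 8 mm per rad; it stays where left. Key and stem have up to 0.2 rad of play. The pad's springs (5 N/mm) give at most 4.5 mm.
- stop: End stop of the vise, 108 mm wide, 74 mm high above the bed, bolted down at a place that differs by a few mm; origin at its foot, its upright face 15 mm on the origin's -y side.
- tablet_centre (a point): Centre of the loose plaster tablet, a cast bar of 2 by 2 squares standing on edge on the vise's bed just before the stop: 64 mm (x) by 22 mm thick (y) by 72 mm high (z).
- tablet: The same tablet; origin at the centre of its underside. Held firmly is a squeeze of 3 to 15 N, best 8 N; above 15 N it cracks. The stem drags with a steady 0.12 N m; once the tablet meets the stop, the torque needed at the key climbs by 0.008 N m per newton of squeeze (8 N is about 0.25 rad of turn past first squeeze).
- knife: Bystander: carving knife lying on the mat, wooden handle, about 140 mm long; origin under its middle.
- bar0: Bystander: small cast bar, 46 by 46 by 16 mm, lying flat.
- bar1: Bystander: small dark wooden bar, 46 by 46 by 16 mm, lying flat.
- bar2: Bystander: small cast bar, 46 by 46 by 16 mm, lying flat.
- tumbler: Bystander: glass tumbler, 64 mm wide, 75 mm high; origin under its centre.
- brush_can: Bystander: brass can with brushes, 84 mm wide, about 190 mm high with its brushes.
- pencil_can: Bystander: brass can with pencils, 68 mm wide, about 175 mm high with its pencils.
- pin_box: Bystander: clear open box with brass pins, 100 by 75 by 30 mm.

How it is judged:
By the outcome, as a careful person would: the job done as asked, in the order asked, and still so for the second after the job is handed in, with the robot touching nothing.
It also fails if it takes over 67 s, if anything falls off the work surface, if the arm or the gripper's body presses on something with over 40 N, if the wrist force passes 120 N, or if a joint passes its speed limit or range.

ROBOT

A 6-joint arm with a two-finger parallel gripper is mounted at the origin on the work surface. World frame = base frame: x ahead of the robot, y to its left, z up, the work surface at z = 0. Lengths are in m, angles in rad, forces in N, time in s.
With the tool pointing down it reaches from about 0.15 to 0.775 m from the base axis. Payload 6.1 kg.
Tool frame: the origin (TCP) lies at the very end of the fingers, on their centre line; the grasp point (between the pads) lies 19 mm behind it; z points along the fingers, y is the line along which they close (so a half turn about z gives the same grasp; the last joint's range is limited). The gripper opens to 85 mm and grips with 20 to 120 N. Pads are 22 mm wide; open, the fingers measure 114 mm over their backs; the gripper's body (76 mm by 85 mm) begins 54 mm behind the grasp point. The pads swing forward as they close: fully open they stand 13 mm farther back than shut.
Start: joints at [1.192, 0.126, -0.04, 1.405, 0, 1.571], TCP at [0.194, 0.488, 0.231] pointing down, gripper open.
Joint ranges: [-2.72, 2.72], [-0.95, 1.95], [-1.27, 1.35], [-1.78, 2.02], [-1.46, 1.47], [-3.14, 3.14]. Speed limits (rad/s): [2.39, 2.39, 3.01, 3.14, 3.14, 3.14].

INTERFACE

Orientations are given as a unit quaternion [x, y, z, w].
In Python, from plant import status, imaging, job gives the robot as it stands.
- The arm moves only by the tool servo_tool, never from a script. Its argument "steps" is a list of rows, each an object with "travel": the shift along the world's x, y, z in m, a list of three; "turn": the turn about the world's z in degrees. In form: [{"travel": [x, y, z], "turn": turn}, ...]. A call has 1 to 10 rows; each row shifts and turns the commanded pose from where the row before left it; what a row does not reach is not made up. A row lasts 1/12 s, in which the tool goes at most 41.7 mm and 7.16 degrees, less where a joint would pass 70% of its speed; a pose out of reach is approached as far as the arm can. A call is refused whole if a number of a shift passes 0.0417 or a number of a turn 7.16, either way. A call with a gripper value outside its range is refused whole. "hand" is the opening, from -1 (shut) to 1 (fully open), set as the call begins (left out, the last holds). The fingers move at their own pace and stop on an object; "grip_force" is the grip in N (left out, the last holds). Time passes only in rows, so rows that do not move let the fingers close. It gives the time, the measured TCP pose, the force, the opening and the grip force at its end, in the units of the state.
- status.state(): the state, without advancing time (a new reading comes with each control period).
- imaging.read_camera(name): name is "side" or "top"; returns the picture (480x640x3 uint8, red, green, blue); there is no depth.
- imaging.get_calibration(name): a dict with "K" (3x3 intrinsics, pixels), "R" (3x3) and "t" (3): a world point X has camera coordinates R X + t. Camera axes: x right, y down, z forward; pixel columns grow to the right and rows downward; lengths in m; the calibration is good to about 2 mm. A picture is of the moment at which its call begins. get_calibration takes no time and is no camera call.
- job.close_job(): hands the job in; it is judged then, once.
Trained networks look in the newest picture that a camera, given by its name, has taken for a name from the list of things; names that differ only in an ending like _2 or _b are one class to them, and where a whole thing is asked for, a point or a joint stands for the part that bears it (a point fixed in the world has none). Each returns a list of dicts, best first, with "confidence" (0 to 1); they miss things now and then, are a little off and sometimes report something else, mostly with a low value. They report only what shows in the picture. A call takes as long as a camera call.
- imaging.masks_of(query, camera): "region" (480x640 bool, what is visible of it) and "box" ([centre column, centre row, width, height] in pixels, round what is visible of it).
The state is a dict: "time_s": time; "joint_positions": joint angles; "joint_velocities": joint speeds; "effort": joint torques, N m; "tcp_pos": TCP position; "tool_rot": TCP orientation; "ft_force": force on the tool from outside, world axes, zero at the start; "torque": the same for the moment, N m; "width": finger opening in m; "grip_force": force on a finger pad.
Only numpy, scipy, OpenCV 4.12 (cv2) and the standard library are available. Lean on these libraries where they do the work, as an engineer would, in place of code of your own. Each camera call takes 0.05 s, during which the arm holds its last target. There are 200 camera calls.

## Working session

There is one attempt and no reset: what is moved stays moved. The work goes in short steps, Python scripts to look and compute and a tool call to move; the robot and the scene stay as the last step left them, time stands still between calls to the robot, and variables do not carry over. Pictures are saved under pics/ and viewed, at most 10 in all, crops included, and the job is handed in when it is done.

Besides the shell and the picture viewer there is one more tool, called after "Emit:" as a command line: name --argument value ..., lists and objects as JSON in quotes. servo_tool: Moves the arm, as the interface text tells. Its arguments: {"type":"object","properties":{"steps":{"type":"array","items":{"type":"object","properties":{"travel":{"type":"array","items":{"type":"number"}},"turn":{"type":"number"}}}},"hand":{"type":"number"},"grip_force":{"type":"number"}},"required":["steps"]}

```bash
mkdir -p pics; ls; python3 - <<'E'
from plant import status, imaging
import cv2, numpy as np
for n in ["side","top"]:
    im=imaging.read_camera(n); cv2.imwrite(f"pics/{n}0.png",im[:,:,::-1])
    c=imaging.get_calibration(n); print(n,np.round(c["K"],1).tolist(),np.round(c["R"],4).tolist(),np.round(c["t"],4).tolist())
s=status.state(); print({k:np.round(v,3).tolist() for k,v in s.items()})
E
```

```text
pics
side [[560.8, 0.0, 324.5], [0.0, 560.8, 240.7], [0.0, 0.0, 1.0]] [[-0.9954, -0.0949, 0.0086], [-0.0625, 0.5818, -0.811], [0.072, -0.8078, -0.585]] [0.6183, 0.1459, 1.0847]
top [[454.2, 0.0, 316.3], [0.0, 454.2, 236.0], [0.0, 0.0, 1.0]] [[-0.0184, -0.9998, 0.004], [-0.9793, 0.0172, -0.2015], [0.2014, -0.0077, -0.9795]] [0.0189, 0.6532, 0.8444]
{'time_s': 0.1, 'joint_positions': [1.192, 0.126, -0.04, 1.405, 0.0, 1.571], 'joint_velocities': [-0.001, -0.0, 0.005, 0.0, 0.0, 0.002], 'effort': [0.002, -43.69, 35.361, 0.014, 0.0, -0.0], 'tcp_pos': [0.194, 0.487, 0.231], 'tool_rot': [0.188, 0.982, -0.001, -0.0], 'ft_force': [0.871, -0.281, -0.38], 'torque': [0.007, 0.068, 0.028], 'grip_force': 0.0, 'width': 0.085}
```

View pics/side0.png

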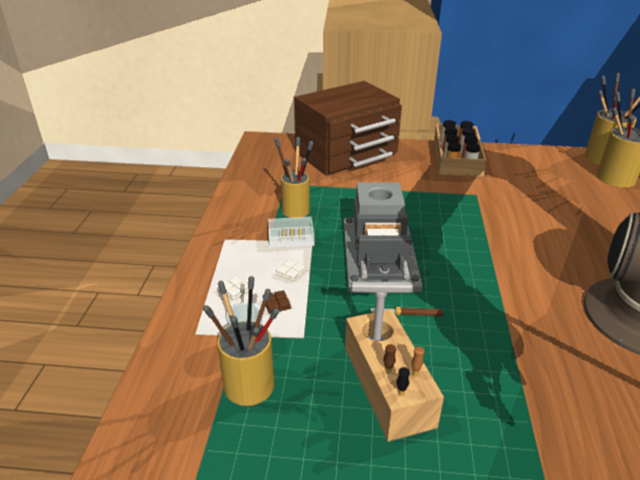

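View pics/top0.png

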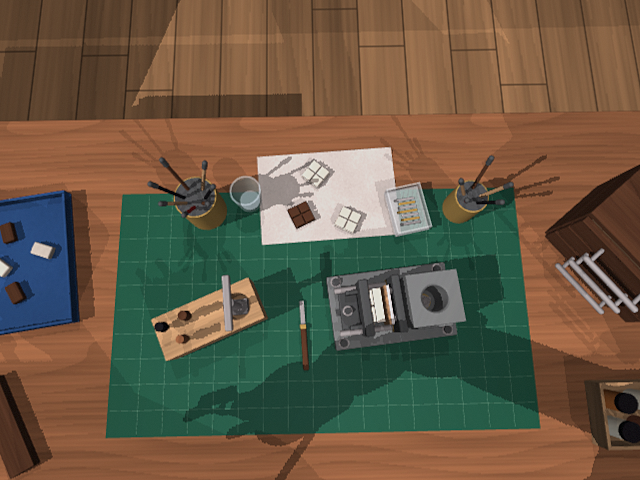

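The side view shows the key at about (379,310) in the block with the vise behind it, its well at (380,193). The top view shows the key bar from (225,277) to (229,330), the well at (434,297) and the tablet at (380,305). Next I'll measure them.

```bash
cat > h.py <<'E'
from plant import status, imaging
import cv2, numpy as np
C={n:imaging.get_calibration(n) for n in ("side","top")}
def ray(n,px):
    c=C[n];K,R,t=[np.array(c[k]) for k in("K","R","t")]
    d=R.T@np.linalg.solve(K,np.array([px[0],px[1],1.])); return -R.T@t,d
def plane(n,px,z):
    o,d=ray(n,px); return o+d*(z-o[2])/d[2]
def proj(n,X):
    c=C[n];p=np.array(c["K"])@(np.array(c["R"])@np.array(X)+np.array(c["t"])); return p[:2]/p[2]
def tri(p1,p2):
    (a,d),(b,e)=ray("side",p1),ray("top",p2)
    s=np.linalg.lstsq(np.c_[d,-e],b-a,rcond=None)[0]; return (a+d*s[0]+b+e*s[1])/2, np.linalg.norm(a+d*s[0]-b-e*s[1])
def mask(q,n):
    m=imaging.masks_of(q,n)
    return m[0] if m else None
def st():
    s=status.state(); return {k:np.round(s[k],4).tolist() for k in("time_s","tcp_pos","tool_rot","ft_force","torque","width","grip_force","joint_positions")}
E
python3 - <<'E'
from h import *
for q in ["key_bar","block","well_mouth","tablet","pad","vise"]:
  for n in ("side","top"):
    m=mask(q,n)
    if m is None: print(q,n,None);continue
    r=m["region"].astype(np.uint8); print(q,n,round(m["confidence"],2),np.round(m["box"],1),r.sum(),[np.round(x,1) for x in cv2.minAreaRect(cv2.findNonZero(r))])
    if q=="key_bar": np.save(f"k_{n}.npy",r)
for n,u,v,w,h,z in [("top",140,240,150,130,4),("top",320,255,155,100,5)]:
    im=cv2.imread(f"pics/{n}0.png"); cv2.imwrite(f"pics/c{u}.png",cv2.resize(im[v:v+h,u:u+w],None,fx=z,fy=z,interpolation=cv2.INTER_CUBIC))
E
```

```text
key_bar side 0.71 [240.7 338.9  78.2 130.9] 5040 [array([248.2, 339.2]), array([128.8,  73.2]), np.float64(75.1)]
key_bar top 0.97 [235.4 305.1  26.7  56.2] 766 [array([235.5, 302.2]), array([56.4, 25.9]), np.float64(85.1)]
block side 0.26 [233.4 287.1  26.1  26.1] 435 [array([235.9, 286.6]), array([21.2, 23.8]), np.float64(61.4)]
block top None
well_mouth side 0.71 [383.  233.9  83.7 107.6] 3896 [array([380.1, 236.8]), array([112.9,  73.5]), np.float64(85.1)]
well_mouth top 0.78 [397.4 308.6 142.3  88.7] 7999 [array([396.5, 305.4]), array([ 76.7, 134.8]), np.float64(82.9)]
tablet side 0.44 [382.9 232.9  30.7   5.1] 168 [array([382.5, 231.5]), array([ 5., 29.]), np.float64(90.0)]
tablet top 0.72 [377.3 306.2  17.8  28.8] 312 [array([376.9, 305.5]), array([31.8, 10.7]), np.float64(81.9)]
pad side 0.65 [383.  228.   35.    4.8] 235 [array([382.5, 227.5]), array([ 9., 35.]), np.float64(90.0)]
pad top 0.92 [387.1 305.7  12.9  41.2] 361 [array([387.3, 304.8]), array([39.6,  9.6]), np.float64(82.4)]
vise side 0.76 [381.9 234.6  78.3 111.1] 3626 [array([381.5, 236.3]), array([109.8,  74.1]), np.float64(88.0)]
vise top 0.58 [397.1 306.  139.   87. ] 7846 [array([396. , 305.4]), array([ 76. , 133.6]), np.float64(82.3)]
```

View pics/c140.png

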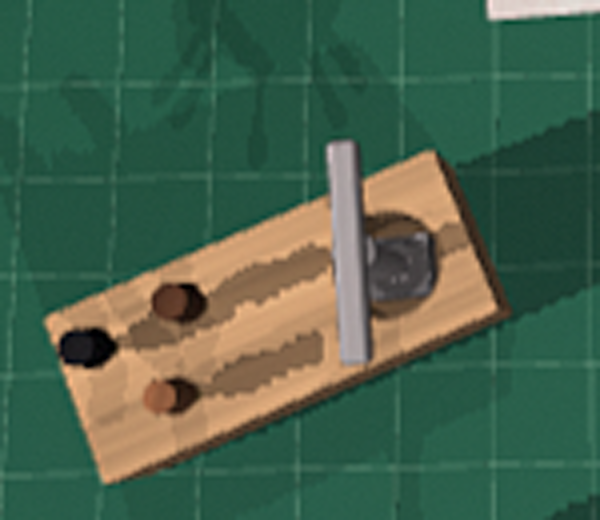

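View pics/c320.png

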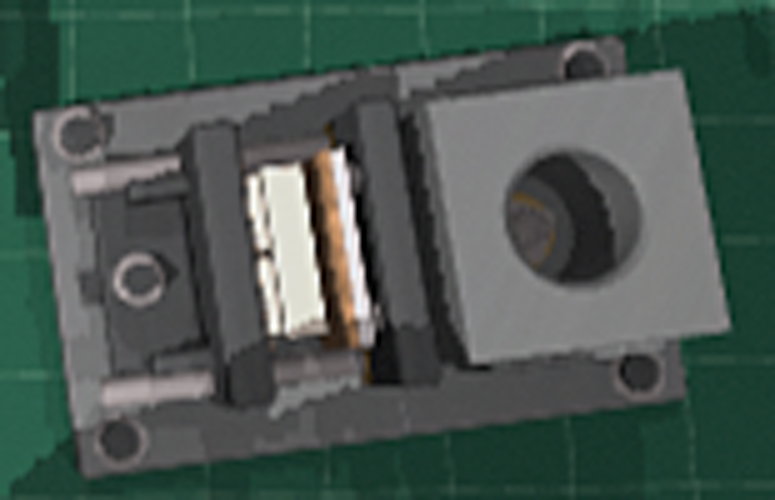

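The crops show the bar corners, the hole circle and the block corners, plus the head's top corners and the well circle. The stem is visible at the bottom-left of the well, around crop (530,225). I'll back-project these points.

```bash
python3 - <<'E'
from h import *
def A(P,z): return np.array([plane("top",((x+.5)/4-.5+140,(y+.5)/4-.5+240),z) for x,y in P])
def B(P,z): return np.array([plane("top",((x+.5)/5-.5+320,(y+.5)/5-.5+255),z) for x,y in P])
np.set_printoptions(precision=4,suppress=True)
b=A([(328,145),(355,142),(370,360),(342,362)],.176); print("bar",b.mean(0),"len",np.linalg.norm((b[0]+b[1]-b[2]-b[3])/2),np.linalg.norm(b[0]-b[1]))
d=(b[0]+b[1]-b[2]-b[3]);print("yaw bar",np.degrees(np.arctan2(d[1],d[0])))
k=A([(45,320),(432,150),(500,308),(103,480)],.075);print("block",k.mean(0),[np.linalg.norm(k[i]-k[(i+1)%4]) for i in range(4)])
d=(k[0]+k[3]-k[1]-k[2])[:2];d/=np.linalg.norm(d);print("yaw block y",np.degrees(np.arctan2(-d[0],d[1])),"hole",k.mean(0)[:2]-.06*d,"hole ell",A([(400,265)],.075))
h=B([(428,102),(680,70),(730,330),(470,362)],.12);print("head",h.mean(0),[np.linalg.norm(h[i]-h[(i+1)%4]) for i in range(4)])
d=(h[0]+h[3]-h[1]-h[2]);print("yaw vise y",np.degrees(np.arctan2(-d[0],d[1])),"well",B([(572,216)],.12))
print("side proj: well",proj("side",B([(572,216)],.12)[0]),"bar",proj("side",b.mean(0)), "ends",proj("side",(b[0]+b[1])/2),proj("side",(b[2]+b[3])/2))
print("shoulder px", B([(531,222)],.04))
im=cv2.imread("pics/side0.png")
cv2.imwrite("pics/s2.png",cv2.resize(im[170:320,320:470],None,fx=4,fy=4,interpolation=cv2.INTER_CUBIC))
E
```

```text
bar [0.518  0.1628 0.176 ] len 0.09247761466018921 0.011667340184020956
yaw bar 5.044232038373259
block [0.4955 0.2181 0.075 ] [np.float64(0.1996752449100935), np.float64(0.08343833396321214), np.float64(0.2009564531644112), np.float64(0.08078480389475672)]
yaw block y 22.648675928710144 hole [0.5186 0.1628] hole ell [[0.5171 0.1571 0.075 ]]
head [ 0.5234 -0.2083  0.12  ] [np.float64(0.09504410798636163), np.float64(0.09589027549690403), np.float64(0.09578206847253207), np.float64(0.095216318463079)]
yaw vise y 5.986078561746729 well [[ 0.5228 -0.2064  0.12  ]]
side proj: well [379.0742 192.7824] bar [380.6244 282.0789] ends [351.4108 281.7527] [409.84   282.4052]
shoulder px [[ 0.5258 -0.2108  0.04  ]]
```

View pics/s2.png

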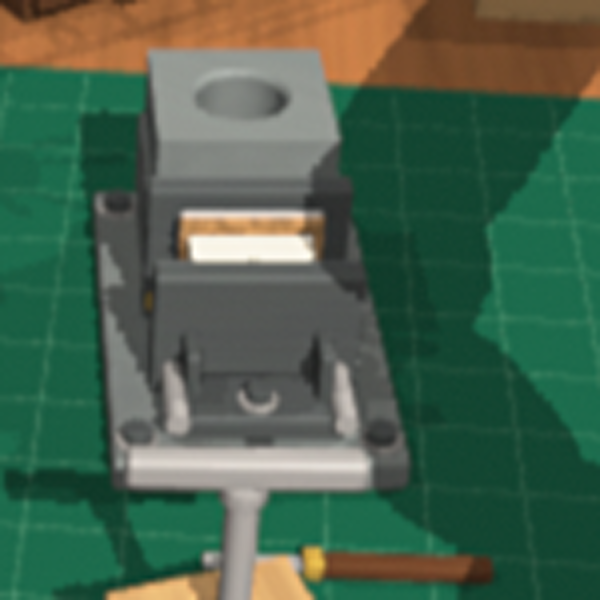

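Emit:
servo_tool --steps '[{"travel": [0.0325, -0.0325, 0.001], "turn": 2.7}, {"travel": [0.0325, -0.0325, 0.001], "turn": 2.7}, {"travel": [0.0325, -0.0325, 0.001], "turn": 2.7}, {"travel": [0.0325, -0.0325, 0.001], "turn": 2.7}, {"travel": [0.0325, -0.0325, 0.001], "turn": 2.7}, {"travel": [0.0325, -0.0325, 0.001], "turn": 2.7}, {"travel": [0.0325, -0.0325, 0.001], "turn": 2.7}, {"travel": [0.0325, -0.0325, 0.001], "turn": 2.7}, {"travel": [0.0325, -0.0325, 0.001], "turn": 2.7}, {"travel": [0.0325, -0.0325, 0.001], "turn": 2.7}]'

```text
time_s: 1.53
tcp_pos: [0.4899, 0.1914, 0.2407]
tool_rot: [-0.047, 0.999, 0.0, 0.0]
ft_force: [0.7, 1.4, -0.1]
width: 0.0853
grip_force: 0.0
```

```bash
cat > p.py <<'E'
from h import *
s=st(); q=s["tool_rot"]
from scipy.spatial.transform import Rotation as Ro
M=Ro.from_quat(q).as_matrix(); print("yawY",round(np.degrees(np.arctan2(M[1,1],M[0,1])),2),"z",np.round(M[:,2],3)); print(s)
E
python3 p.py; python3 - <<'E'
from h import *
f=lambda p,z:np.round(plane("side",((p[0]+.5)/4-.5+320,(p[1]+.5)/4-.5+170),z),4)
print("well",f((242,98),.12),"bar",f((249,455),.176))
im=imaging.read_camera("top"); cv2.imwrite("pics/t1.png",im[150:400,100:420,::-1])
E
```

```text
yawY 95.42 z [ 0.001  0.    -1.   ]
{'time_s': 1.5333, 'tcp_pos': [0.4899, 0.1914, 0.2407], 'tool_rot': [-0.0473, 0.9989, 0.0001, 0.0003], 'ft_force': [0.6714, 1.4074, -0.0844], 'torque': [0.072, -0.0349, -0.0246], 'width': 0.0853, 'grip_force': 0.0, 'joint_positions': [0.3724, 0.1274, -0.0173, 1.4254, 0.0001, 0.2778]}
well [ 0.5205 -0.201   0.12  ] bar [0.516  0.1657 0.176 ]
```

Emit:
servo_tool --steps '[{"travel": [0, 0, 0]}, {"travel": [0, 0, 0]}, {"travel": [0, 0, 0]}]'

```text
invalid input at $.steps[0]: expected keys travel, turn
```

```bash
python3 - <<'E'
from h import *
im=imaging.read_camera("top"); cv2.imwrite("pics/t2.png",cv2.resize(im[200:380,120:360,::-1],None,fx=3,fy=3))
E
```

```text
(no output)
```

View pics/t2.png

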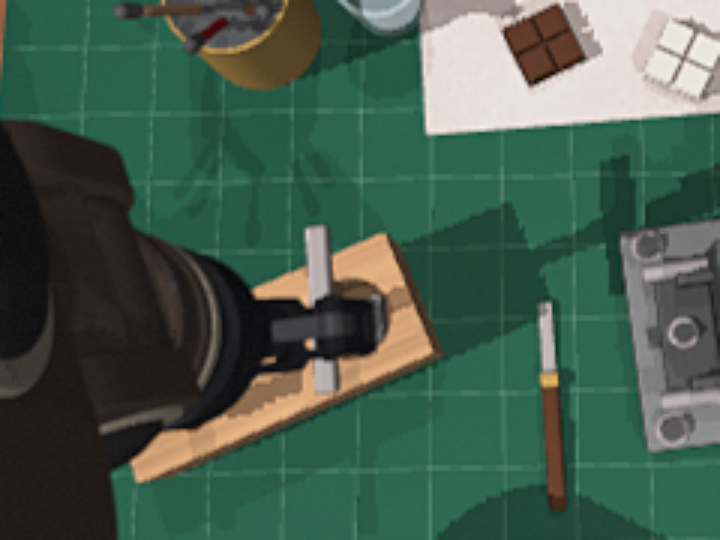

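The arm is visible now, with both fingers straddling the bar (view pixels about 275–385, row 330). The open hand is still slightly to the left and on the –x side, so I'll let it settle and then descend.

Emit:
servo_tool --steps '[{"travel": [0, 0, 0], "turn": 0}, {"travel": [0, 0, 0], "turn": 0}, {"travel": [0, 0, 0], "turn": 0}]'

```text
time_s: 1.88
tcp_pos: [0.4879, 0.194, 0.2404]
tool_rot: [-0.047, 0.999, 0.0, -0.0]
ft_force: [-0.1, 0.8, -0.7]
width: 0.0856
grip_force: 0.0
```

Emit:
servo_tool --steps '[{"travel": [0.0145, -0.0155, 0], "turn": 0}, {"travel": [0.014, -0.015, 0], "turn": 0}, {"travel": [0, 0, -0.022], "turn": 0}, {"travel": [0, 0, -0.022], "turn": 0}, {"travel": [0, 0, -0.022], "turn": 0}, {"travel": [0, 0, -0.0195], "turn": 0}, {"travel": [0, 0, 0], "turn": 0}, {"travel": [0, 0, 0], "turn": 0}]'

```text
time_s: 2.55
tcp_pos: [0.5158, 0.1637, 0.1545]
tool_rot: [-0.047, 0.999, -0.0, -0.001]
ft_force: [0.9, -0.6, 0.8]
width: 0.0854
grip_force: 0.0
```

Emit:
servo_tool --steps '[{"travel": [0, 0, 0], "turn": 0}, {"travel": [0, 0, 0], "turn": 0}, {"travel": [0, 0, 0], "turn": 0}, {"travel": [0, 0, 0], "turn": 0}, {"travel": [0, 0, 0], "turn": 0}, {"travel": [0, 0, 0], "turn": 0}, {"travel": [0, 0, 0], "turn": 0}, {"travel": [0, 0, 0], "turn": 0}]' --hand -1 --grip_force 100

```text
time_s: 3.22
tcp_pos: [0.5175, 0.1629, 0.1555]
tool_rot: [-0.046, 0.999, 0.0, 0.001]
ft_force: [-1.6, 0.2, 4.6]
width: 0.0107
grip_force: 98.5
```

```bash
python3 p.py
```

```text
yawY 95.3 z [ 0.001  0.001 -1.   ]
{'time_s': 3.2167, 'tcp_pos': [0.5175, 0.1629, 0.1555], 'tool_rot': [-0.0462, 0.9989, 0.0003, 0.0005], 'ft_force': [-1.5826, 0.2245, 4.5984], 'torque': [0.1685, 0.083, 0.0114], 'width': 0.0107, 'grip_force': 98.4699, 'joint_positions': [0.3047, 0.1679, -0.1562, 1.2455, 0.0002, 0.2123]}
```

Emit:
servo_tool --steps '[{"travel": [0, 0, 0.01], "turn": 0}, {"travel": [0, 0, 0.02], "turn": 0}, {"travel": [0, 0, 0.02], "turn": 0}, {"travel": [0, 0, 0.025], "turn": 0}, {"travel": [0, 0, 0.025], "turn": 0}, {"travel": [0, 0, 0.025], "turn": 0}, {"travel": [0, 0, 0.015], "turn": 0}, {"travel": [0, 0, 0], "turn": 0}]'

```text
time_s: 3.88
tcp_pos: [0.518, 0.1628, 0.2983]
tool_rot: [-0.046, 0.999, 0.001, 0.002]
ft_force: [-0.4, -0.7, -3.1]
width: 0.0107
grip_force: 98.0
```

```bash
python3 p.py; python3 - <<'E'
from h import *
a=imaging.read_camera("side"); b=imaging.read_camera("top")
w=np.hstack([cv2.resize(a[150:350,310:460],(450,600)),cv2.resize(b[220:360,180:267],(350,563))[:600] if 0 else cv2.resize(b[220:360,170:257],(350,600))])
cv2.imwrite("pics/k3.png",w[:,:,::-1])
E
```

```text
yawY 95.28 z [ 0.004  0.001 -1.   ]
{'time_s': 3.8833, 'tcp_pos': [0.518, 0.1628, 0.2983], 'tool_rot': [-0.0461, 0.9989, 0.0005, 0.0022], 'ft_force': [-0.3756, -0.6612, -3.1342], 'torque': [-0.0002, 0.0464, 0.0007], 'width': 0.0107, 'grip_force': 98.0163, 'joint_positions': [0.3047, 0.1679, 0.1566, 1.555, -0.0001, 0.2124]}
```

View pics/k3.png

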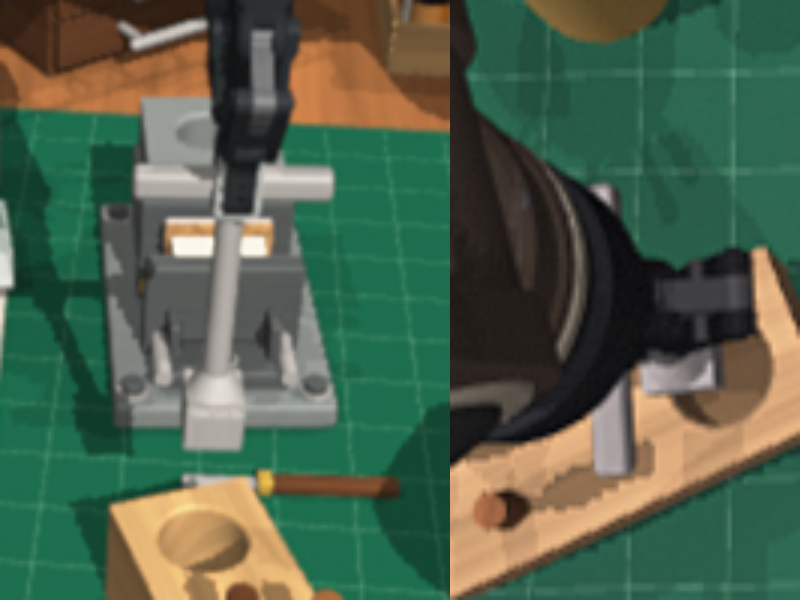

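The side crop shows the key held near the bar centre at (234,182), with its socket foot at (213,448). I'll check those against projections of an upright key.

```bash
python3 - <<'E'
from h import *
for x in (.512,.518,.524):
    print(x,"bar",proj("side",(x,.1628,.3118)),"ends",proj("side",(x-.048,.159,.3118)),proj("side",(x+.048,.167,.3118)),"footfront",proj("side",(x,.178,.1553)),proj("top",(x,.1628,.3118)),proj("top",(x,.1628,.1553)))
print("obs bar ends",310+134/3,310+333/3,"foot edges",310+184/3,310+243/3, 150+448/3)
print("shank px top/bottom",310+228/3,150+225/3,310+216/3,150+365/3,proj("side",(.518,.1628,.29)),proj("side",(.518,.1628,.2)))
E
```

```text
0.512 bar [391.13700417 209.9861684 ] ends [424.61157082 210.52015866] [357.68127507 209.60173906] footfront [383.41920854 298.56945918] [208.48025192 301.03488515] [228.92692243 306.52302552]
0.518 bar [386.95659363 209.74231626] ends [420.41126543 210.2759046 ] [353.51906686 209.35811121] footfront [379.6160353 298.3042785] [208.60488693 296.75586577] [228.9964728  303.06030856]
0.524 bar [382.78064922 209.49872465] ends [416.21544959 210.03191161] [349.36130501 209.11474362] footfront [375.81656235 298.03935582] [208.7290537  292.49292268] [229.06581214 299.60809768]
obs bar ends 354.6666666666667 421.0 foot edges 371.3333333333333 391.0 299.33333333333337
shank px top/bottom 386.0 225.0 382.0 271.6666666666667 [385.85850125 222.30157603] [381.66454608 270.26928226]
```

Emit:
servo_tool --steps '[{"travel": [0.0005, -0.037, 0], "turn": 0}, {"travel": [0.0005, -0.037, 0], "turn": 0}, {"travel": [0.0005, -0.037, 0], "turn": 0}, {"travel": [0.0005, -0.037, 0], "turn": 0}, {"travel": [0.0005, -0.037, 0], "turn": 0}, {"travel": [0.0005, -0.037, 0], "turn": 0}, {"travel": [0.0005, -0.037, 0], "turn": 0}, {"travel": [0.0005, -0.037, 0], "turn": 0}, {"travel": [0.0005, -0.037, 0], "turn": 0}, {"travel": [0.0005, -0.037, 0], "turn": 0}]'

```text
time_s: 4.82
tcp_pos: [0.5211, -0.2089, 0.2927]
tool_rot: [-0.046, 0.999, 0.001, -0.002]
ft_force: [0.7, 0.8, -2.3]
width: 0.0109
grip_force: 98.2
```

Emit:
servo_tool --steps '[{"travel": [0, 0, 0], "turn": 0}, {"travel": [0, 0, 0], "turn": 0}]'

```text
time_s: 4.98
tcp_pos: [0.5212, -0.2091, 0.2922]
tool_rot: [-0.044, 0.999, 0.001, -0.002]
ft_force: [-0.5, 0.2, -2.7]
width: 0.011
grip_force: 98.4
```

```bash
python3 p.py; python3 - <<'E'
from h import *
a=imaging.read_camera("side"); b=imaging.read_camera("top")
w=np.hstack([cv2.resize(a[100:250,330:430],(400,600),interpolation=2),cv2.resize(b[230:350,395:475],(400,600),interpolation=2)])
cv2.imwrite("pics/w4.png",w[:,:,::-1])
E
```

```text
yawY 95.08 z [-0.004  0.002 -1.   ]
{'time_s': 4.9833, 'tcp_pos': [0.5212, -0.2091, 0.2922], 'tool_rot': [-0.0443, 0.999, 0.0009, -0.002], 'ft_force': [-0.4768, 0.1961, -2.712], 'torque': [0.0602, -0.0308, -0.0255], 'width': 0.011, 'grip_force': 98.4282, 'joint_positions': [-0.3815, 0.2105, 0.195, 1.5596, 0.0001, -0.4702]}
```

View pics/w4.png

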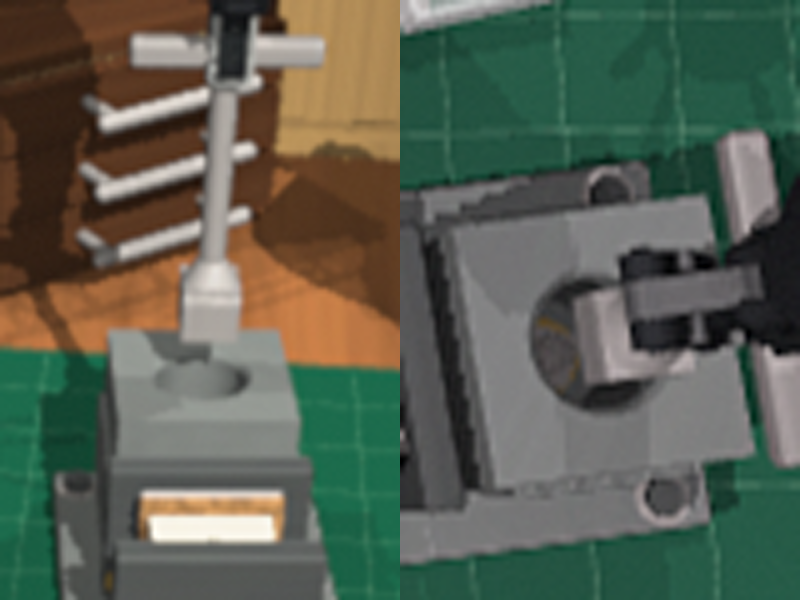

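The side view shows the foot spanning crop columns 181–239 with its bottom at row 338, and the well ellipse at (201,380). In the top view the socket's +y edge is near (583,340), and the well circle is around (598,342) with radius ~67.

```bash
python3 - <<'E'
from h import *
S=lambda x,y:((x+.5)/4-.5+330,(y+.5)/4-.5+100)
T=lambda x,y:((x-400+.5)/5-.5+395,(y+.5)/5-.5+230)
zf=.293-.0143-.1287  # foot: tcp-.143
zf=.2935-.143
print("zf",zf)
for n,x in (("L",181),("R",239)):
    print("side foot",n,plane("side",S(x,338),zf))
print("side well",plane("side",S(201,380),.12), "well L/R",plane("side",S(156,380),.12),plane("side",S(247,380),.12))
print("top foot edge",plane("top",T(577,297),zf+.0),plane("top",T(590,385),zf))
print("top well",plane("top",T(598,343),.12),"L",plane("top",T(531,343),.12))
for X in [(.5212,-.2091),(.523,-.207)]:
  c=np.radians(5.1)
  print([np.round(proj("top",(X[0]+np.cos(c)*a*.015-np.sin(c)*.015,X[1]+np.sin(c)*a*.015+np.cos(c)*.015,zf)) ,1) for a in(1,-1)])
print(T(577,297),T(590,385))
E
```

```text
zf 0.1505
side foot L [ 0.53343563 -0.18982618  0.1505    ]
side foot R [ 0.50282791 -0.19320652  0.1505    ]
side well [ 0.52098561 -0.19885706  0.12      ] well L/R [ 0.54520249 -0.19619768  0.12      ] [ 0.49621384 -0.20157736  0.12      ]
top foot edge [ 0.53654411 -0.19239561  0.1505    ] [ 0.5055764 -0.1948494  0.1505   ]
top well [ 0.52210182 -0.20674108  0.12      ] L [ 0.52254901 -0.1821297   0.12      ]
[array([430.3, 290. ]), array([433., 307.])]
[array([429.1, 289. ]), array([431.7, 306. ])]
(430.0, 289.0) (432.6, 306.6)
```

Emit:
servo_tool --steps '[{"travel": [0.0007, 0.003, 0], "turn": 0}, {"travel": [0, 0, -0.015], "turn": 0}, {"travel": [0, 0, -0.01], "turn": 0}, {"travel": [0, 0, -0.004], "turn": 0}, {"travel": [0, 0, -0.003], "turn": 0}, {"travel": [0, 0, -0.003], "turn": 0}, {"travel": [0, 0, 0], "turn": 0}]'

```text
time_s: 5.67
tcp_pos: [0.523, -0.2038, 0.2618]
tool_rot: [-0.047, 0.999, -0.0, 0.001]
ft_force: [-1.7, 0.4, 5.2]
width: 0.0108
grip_force: 99.7
```

Emit:
servo_tool --steps '[{"travel": [0, 0, 0.008], "turn": 0}, {"travel": [0, 0, 0], "turn": 0}, {"travel": [0, 0, 0], "turn": 0}]'

```text
time_s: 5.92
tcp_pos: [0.5233, -0.2043, 0.2685]
tool_rot: [-0.046, 0.999, -0.0, 0.001]
ft_force: [0.5, 0.1, -3.5]
width: 0.011
grip_force: 98.5
```

```bash
python3 p.py; python3 - <<'E'
from h import *
a=imaging.read_camera("side"); b=imaging.read_camera("top")
w=np.hstack([cv2.resize(a[150:210,355:405],(500,600),interpolation=2),cv2.resize(b[270:330,410:440],(300,600),interpolation=2)])
cv2.imwrite("pics/w5.png",w[:,:,::-1])
E
```

```text
yawY 95.31 z [ 0.001 -0.001 -1.   ]
{'time_s': 5.9167, 'tcp_pos': [0.5233, -0.2043, 0.2685], 'tool_rot': [-0.0463, 0.9989, -0.0003, 0.0005], 'ft_force': [0.5269, 0.1338, -3.4948], 'torque': [0.0336, 0.0001, -0.0221], 'width': 0.011, 'grip_force': 98.536, 'joint_positions': [-0.3722, 0.1997, 0.1295, 1.4995, -0.0, -0.4648]}
```

View pics/w5.png

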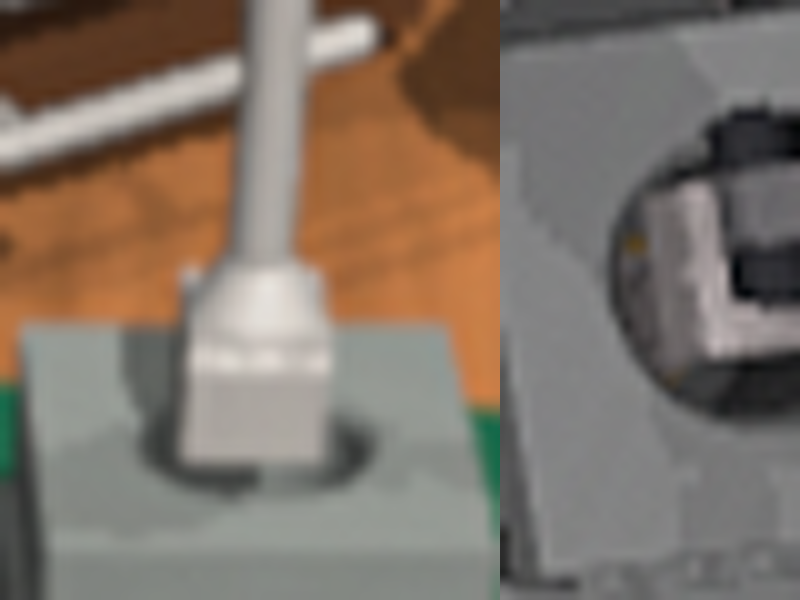

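The foot is still above the mouth. In the side view its bottom edge is at columns 180–325, row 463, against a hole spanning 140–378 with its near rim at row 493. In the top view the foot's +y edge runs (645,190)–(680,375), with the hole rim at column 610.

```bash
python3 - <<'E'
from h import *
S=lambda x,y:((x+.5)/10-.5+355,(y+.5)/10-.5+150)
T=lambda x,y:((x-500+.5)/10-.5+410,(y+.5)/10-.5+270)
zf=.2685-.143
f=(plane("side",S(180,463),zf)+plane("side",S(325,463),zf))/2
print("side foot front",f,"centre",f+[.0013,-.0149,0])
print("side well: L",plane("side",S(140,437),.12),"R",plane("side",S(378,437),.12),"near rim",plane("side",S(262,493),.12))
f=(plane("top",T(645,190),zf)+plane("top",T(680,375),zf))/2
print("top foot front",f,"centre",f+[.0013,-.0149,0],plane("top",T(645,190),zf)-plane("top",T(680,375),zf))
print("top well left rim",plane("top",T(610,280),.12),"x rims",plane("top",T(740,418),.12),plane("top",T(740,140),.12))
E
```

```text
side foot front [ 0.52128893 -0.18457803  0.1255    ] centre [ 0.52258893 -0.19947803  0.1255    ]
side well: L [ 0.54554576 -0.20194979  0.12      ] R [ 0.49409711 -0.20760372  0.12      ] near rim [ 0.5188574  -0.18156903  0.12      ]
top foot front [ 0.52283005 -0.19000576  0.1255    ] centre [ 0.52413005 -0.20490576  0.1255    ] [0.03358358 0.00414039 0.        ]
top well left rim [ 0.5237409  -0.18174728  0.12      ] x rims [ 0.4983241  -0.20386717  0.12      ] [ 0.54896486 -0.20744178  0.12      ]
```

Emit:
servo_tool --steps '[{"travel": [-0.0015, -0.0028, 0], "turn": 0}, {"travel": [0, 0, 0], "turn": 0}, {"travel": [0, 0, -0.004], "turn": 0}, {"travel": [0, 0, -0.003], "turn": 0}, {"travel": [0, 0, -0.003], "turn": 0}, {"travel": [0, 0, 0], "turn": 0}, {"travel": [0, 0, 0], "turn": 0}]'

```text
time_s: 6.6
tcp_pos: [0.5212, -0.207, 0.2574]
tool_rot: [-0.046, 0.999, 0.0, -0.0]
ft_force: [0.4, 0.1, -3.0]
width: 0.0108
grip_force: 98.5
```

```bash
python3 p.py
```

```text
yawY 95.3 z [-0.001  0.    -1.   ]
{'time_s': 6.6, 'tcp_pos': [0.5212, -0.207, 0.2574], 'tool_rot': [-0.0462, 0.9989, 0.0002, -0.0004], 'ft_force': [0.4015, 0.0701, -2.9813], 'torque': [-0.008, 0.0306, -0.0574], 'width': 0.0108, 'grip_force': 98.5117, 'joint_positions': [-0.3781, 0.1976, 0.1027, 1.4767, 0.0, -0.4706]}
```

Emit:
servo_tool --steps '[{"travel": [0, 0, -0.01], "turn": 0}, {"travel": [0, 0, -0.01], "turn": 0}, {"travel": [0, 0, -0.01], "turn": 0}, {"travel": [0, 0, 0], "turn": 0}]'

```text
time_s: 6.93
tcp_pos: [0.5203, -0.2066, 0.2247]
tool_rot: [-0.046, 0.999, 0.001, -0.002]
ft_force: [-0.2, -0.2, -3.3]
width: 0.0109
grip_force: 98.3
```

Emit:
servo_tool --steps '[{"travel": [0, 0, -0.01], "turn": 0}, {"travel": [0, 0, -0.01], "turn": 0}, {"travel": [0, 0, -0.01], "turn": 0}, {"travel": [0, 0, -0.004], "turn": 0}, {"travel": [0, 0, 0], "turn": 0}]'

```text
time_s: 7.35
tcp_pos: [0.5207, -0.2068, 0.1922]
tool_rot: [-0.046, 0.999, 0.001, -0.001]
ft_force: [-0.1, -0.2, -3.2]
width: 0.0107
grip_force: 98.4
```

Emit:
servo_tool --steps '[{"travel": [0, 0, -0.003], "turn": 0}, {"travel": [0, 0, -0.003], "turn": 0}, {"travel": [0, 0, -0.002], "turn": 0}, {"travel": [0, 0, 0], "turn": 0}, {"travel": [0, 0, 0], "turn": 0}]'

```text
time_s: 7.77
tcp_pos: [0.5214, -0.2071, 0.1859]
tool_rot: [-0.046, 0.999, -0.0, 0.0]
ft_force: [-0.2, -0.7, -2.1]
width: 0.0109
grip_force: 98.4
```

Emit:
servo_tool --steps '[{"travel": [0, 0, -0.001], "turn": 0}, {"travel": [0, 0, -0.001], "turn": 0}, {"travel": [0, 0, 0], "turn": 0}]'

```text
time_s: 8.02
tcp_pos: [0.5214, -0.2071, 0.1838]
tool_rot: [-0.046, 0.999, -0.0, -0.0]
ft_force: [-1.0, 0.2, -3.1]
width: 0.0107
grip_force: 98.4
```

```bash
python3 p.py
```

```text
yawY 95.3 z [ 0. -0. -1.]
{'time_s': 8.0167, 'tcp_pos': [0.5214, -0.2071, 0.1838], 'tool_rot': [-0.0462, 0.9989, -0.0, -0.0], 'ft_force': [-0.9752, 0.1836, -3.0928], 'torque': [0.0255, -0.0346, 0.0454], 'width': 0.0107, 'grip_force': 98.3964, 'joint_positions': [-0.3781, 0.1974, -0.0584, 1.315, -0.0, -0.4705]}
```

Emit:
servo_tool --steps '[{"travel": [0, 0, -0.001], "turn": 0}, {"travel": [0, 0, -0.001], "turn": 0}, {"travel": [0, 0, -0.001], "turn": 0}, {"travel": [0, 0, 0], "turn": 0}]'

```text
time_s: 8.35
tcp_pos: [0.5222, -0.2073, 0.1832]
tool_rot: [-0.046, 0.999, -0.001, 0.002]
ft_force: [-1.4, 0.8, 9.1]
width: 0.011
grip_force: 100.2
```

Emit:
servo_tool --steps '[{"travel": [0, 0, 0], "turn": -2.5}, {"travel": [0, 0, 0], "turn": -2.5}, {"travel": [0, 0, 0], "turn": -2.5}, {"travel": [0, 0, 0], "turn": -2.5}, {"travel": [0, 0, 0], "turn": -2.5}, {"travel": [0, 0, 0], "turn": -2.5}, {"travel": [0, 0, 0], "turn": 0}]'

```text
time_s: 8.93
tcp_pos: [0.5226, -0.2074, 0.1832]
tool_rot: [0.085, 0.996, -0.001, 0.002]
ft_force: [0.8, 0.9, 7.2]
width: 0.0111
grip_force: 100.0
```

Emit:
servo_tool --steps '[{"travel": [0, 0, 0], "turn": -2.5}, {"travel": [0, 0, 0], "turn": -2.5}, {"travel": [0, 0, 0], "turn": -2.5}, {"travel": [0, 0, 0], "turn": -2.5}, {"travel": [0, 0, 0], "turn": -2.5}, {"travel": [0, 0, 0], "turn": -2.5}, {"travel": [0, 0, 0], "turn": 0}]'

```text
time_s: 9.52
tcp_pos: [0.5224, -0.2078, 0.1826]
tool_rot: [0.215, 0.977, -0.001, 0.002]
ft_force: [1.2, -1.7, 6.1]
width: 0.0107
grip_force: 99.6
```

Emit:
servo_tool --steps '[{"travel": [0, 0, 0], "turn": -2.5}, {"travel": [0, 0, 0], "turn": -2.5}, {"travel": [0, 0, 0], "turn": -2.5}, {"travel": [0, 0, 0], "turn": -2.5}, {"travel": [0, 0, 0], "turn": -2.5}, {"travel": [0, 0, 0], "turn": -2.5}, {"travel": [0, 0, 0], "turn": 0}]'

```text
time_s: 10.1
tcp_pos: [0.5219, -0.2073, 0.1816]
tool_rot: [0.34, 0.941, -0.0, 0.001]
ft_force: [0.2, -1.2, 2.7]
width: 0.011
grip_force: 99.4
```

```bash
python3 p.py
```

```text
yawY 50.31 z [ 0.001 -0.001 -1.   ]
{'time_s': 10.1, 'tcp_pos': [0.5219, -0.2073, 0.1816], 'tool_rot': [0.3395, 0.9406, -0.0001, 0.0008], 'ft_force': [0.1698, -1.25, 2.7388], 'torque': [-0.1159, -0.055, 0.0619], 'width': 0.011, 'grip_force': 99.3847, 'joint_positions': [-0.378, 0.1973, -0.0633, 1.3085, -0.0001, 0.3148]}
```

Emit:
servo_tool --steps '[{"travel": [0, 0, -0.001], "turn": -2.5}, {"travel": [0, 0, 0], "turn": -2.5}, {"travel": [0, 0, 0], "turn": -2.5}, {"travel": [0, 0, 0], "turn": -2.5}, {"travel": [0, 0, 0], "turn": 0}]'

```text
time_s: 10.52
tcp_pos: [0.522, -0.2073, 0.181]
tool_rot: [0.42, 0.908, 0.0, 0.001]
ft_force: [-0.6, 0.6, 5.0]
width: 0.0106
grip_force: 99.7
```

Emit:
servo_tool --steps '[{"travel": [0, 0, -0.0005], "turn": -2.5}, {"travel": [0, 0, 0], "turn": -2.5}, {"travel": [0, 0, 0], "turn": -2.5}, {"travel": [0, 0, 0], "turn": -2.5}, {"travel": [0, 0, 0], "turn": -2.5}, {"travel": [0, 0, 0], "turn": 0}]'

```text
time_s: 11.02
tcp_pos: [0.5222, -0.2072, 0.1808]
tool_rot: [0.516, 0.856, 0.0, 0.001]
ft_force: [0.1, 0.5, 6.8]
width: 0.0107
grip_force: 99.9
```

```bash
python3 p.py
```

```text
yawY 27.83 z [ 0.003 -0.001 -1.   ]
{'time_s': 11.0167, 'tcp_pos': [0.5222, -0.2072, 0.1808], 'tool_rot': [0.5163, 0.8564, 0.0004, 0.0014], 'ft_force': [0.0548, 0.4651, 6.7517], 'torque': [0.0451, 0.0359, 0.1428], 'width': 0.0107, 'grip_force': 99.9068, 'joint_positions': [-0.378, 0.197, -0.0654, 1.3056, 0.0003, 0.7071]}
```

Emit:
servo_tool --steps '[{"travel": [0, 0, 0], "turn": -2.5}, {"travel": [0, 0, 0], "turn": -2.5}, {"travel": [0, 0, 0], "turn": -2.5}, {"travel": [0, 0, 0], "turn": -2.5}, {"travel": [0, 0, 0], "turn": 0}]'

```text
time_s: 11.43
tcp_pos: [0.5223, -0.2072, 0.1808]
tool_rot: [0.589, 0.808, 0.001, 0.001]
ft_force: [0.5, -0.1, 6.9]
width: 0.0105
grip_force: 99.9
```

```bash
python3 p.py
```

```text
yawY 17.83 z [ 0.003 -0.001 -1.   ]
{'time_s': 11.4333, 'tcp_pos': [0.5223, -0.2072, 0.1808], 'tool_rot': [0.589, 0.8082, 0.0006, 0.0014], 'ft_force': [0.491, -0.0962, 6.9108], 'torque': [0.0733, -0.0248, 0.0879], 'width': 0.0105, 'grip_force': 99.8829, 'joint_positions': [-0.3779, 0.197, -0.0654, 1.3054, 0.0006, 0.8816]}
```

Emit:
servo_tool --steps '[{"travel": [0, 0, 0], "turn": -2.5}, {"travel": [0, 0, 0], "turn": -2.5}, {"travel": [0, 0, 0], "turn": -2.5}, {"travel": [0, 0, 0], "turn": -2.5}, {"travel": [0, 0, 0], "turn": -2.5}, {"travel": [0, 0, 0], "turn": -2.5}, {"travel": [0, 0, 0], "turn": 0}]'

```text
time_s: 12.02
tcp_pos: [0.5224, -0.2071, 0.1808]
tool_rot: [0.689, 0.724, 0.001, 0.001]
ft_force: [0.4, -0.1, 6.3]
width: 0.0109
grip_force: 99.9
```

```bash
python3 p.py; python3 - <<'E'
from h import *
m=mask("pad","top")
if m: print(np.round(m["box"],1),round(m["confidence"],2))
E
```

```text
yawY 2.84 z [ 0.003 -0.    -1.   ]
{'time_s': 12.0167, 'tcp_pos': [0.5224, -0.2071, 0.1808], 'tool_rot': [0.6894, 0.7244, 0.0009, 0.0013], 'ft_force': [0.3718, -0.057, 6.2808], 'torque': [0.1594, -0.1712, 0.1231], 'width': 0.0109, 'grip_force': 99.8611, 'joint_positions': [-0.3779, 0.197, -0.0653, 1.3053, 0.0007, 1.1433]}
[387.8 305.6  11.9  42.2] 0.67
```

```bash
python3 - <<'E'
from h import *
a=imaging.read_camera("side"); b=imaging.read_camera("top")
for q in("pad","tablet"):
  for n in("top","side"):
    m=mask(q,n)
    if m: 
        r=cv2.minAreaRect(cv2.findNonZero(m["region"].astype(np.uint8))); print(q,n,np.round(m["box"],1),np.round(r[0],1),np.round(r[1],1),round(m["confidence"],2))
o=cv2.imread("pics/top0.png")[265:335,355:410]
w=np.hstack([cv2.resize(o[:,:,::-1],(400,509),interpolation=2),cv2.resize(b[265:335,355:410],(400,509),interpolation=2)])
cv2.imwrite("pics/v6.png",w[:,:,::-1])
E
```

```text
pad top [384.1 306.7   9.9  41.6] [384.7 305.4] [39.3  9.4] 0.82
pad side [382.6 227.7  37.6   8.4] [383.5 229. ] [10. 37.] 0.71
tablet top [376.1 305.1  14.4  34.1] [376.5 304.8] [33.2 10.7] 0.95
tablet side [382.1 232.2  28.7   6. ] [382.5 231.5] [ 7. 31.] 0.74
```

View pics/v6.png

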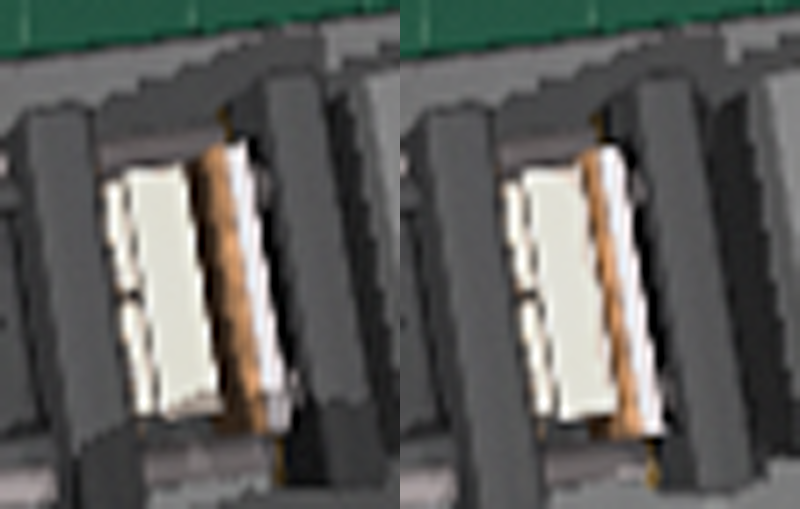

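The pad moved about 2.5 px towards the tablet and the cork gap has shrunk. So the socket has caught the stem and is turning it while only about 2 mm engaged. I'll turn back to relieve the torque and press lightly.

Emit:
servo_tool --steps '[{"travel": [0, 0, 0], "turn": 2}, {"travel": [0, 0, 0], "turn": 2}, {"travel": [0, 0, 0], "turn": 1.5}, {"travel": [0, 0, 0], "turn": 0}, {"travel": [0, 0, 0], "turn": 0}]'

```text
time_s: 12.78
tcp_pos: [0.5219, -0.2071, 0.1797]
tool_rot: [0.654, 0.757, 0.0, 0.0]
ft_force: [1.4, 0.1, 0.9]
width: 0.0106
grip_force: 99.1
```

```bash
python3 p.py
```

```text
yawY 8.33 z [ 0.001 -0.    -1.   ]
{'time_s': 12.7833, 'tcp_pos': [0.5219, -0.2071, 0.1797], 'tool_rot': [0.6539, 0.7566, 0.0004, 0.0005], 'ft_force': [1.3927, 0.1007, 0.9095], 'torque': [0.058, -0.4872, 0.0827], 'width': 0.0106, 'grip_force': 99.1256, 'joint_positions': [-0.378, 0.1979, -0.0668, 1.305, 0.0005, 1.0474]}
```

It dropped and the force eased, so I'll push down gently.

Emit:
servo_tool --steps '[{"travel": [0, 0, -0.002], "turn": 0}, {"travel": [0, 0, -0.001], "turn": 0}, {"travel": [0, 0, -0.001], "turn": 0}, {"travel": [0, 0, 0], "turn": 0}]'

```text
time_s: 13.12
tcp_pos: [0.5216, -0.2071, 0.1752]
tool_rot: [0.654, 0.756, 0.0, 0.0]
ft_force: [3.1, 0.5, 1.8]
width: 0.011
grip_force: 99.0
```

```bash
python3 p.py
```

```text
yawY 8.3 z [ 0.  0. -1.]
{'time_s': 13.1167, 'tcp_pos': [0.5216, -0.2071, 0.1752], 'tool_rot': [0.6541, 0.7564, 0.0002, 0.0001], 'ft_force': [3.0948, 0.4732, 1.7651], 'torque': [0.0075, -0.7507, 0.0546], 'width': 0.011, 'grip_force': 99.0279, 'joint_positions': [-0.378, 0.199, -0.0753, 1.2963, 0.0002, 1.0479]}
```

Emit:
servo_tool --steps '[{"travel": [0.0008, 0, 0], "turn": 0}, {"travel": [0, 0, -0.002], "turn": 0}, {"travel": [0, 0, -0.002], "turn": 0}, {"travel": [0, 0, -0.002], "turn": 0}, {"travel": [0, 0, 0], "turn": 0}]'

```text
time_s: 13.53
tcp_pos: [0.5221, -0.207, 0.1689]
tool_rot: [0.654, 0.756, -0.0, -0.0]
ft_force: [0.6, -0.3, -0.3]
width: 0.011
grip_force: 98.9
```

```bash
python3 p.py
```

```text
yawY 8.3 z [-0.  0. -1.]
{'time_s': 13.5333, 'tcp_pos': [0.5221, -0.207, 0.1689], 'tool_rot': [0.6541, 0.7564, -0.0001, -0.0002], 'ft_force': [0.6351, -0.3155, -0.292], 'torque': [0.0415, -0.5861, 0.0191], 'width': 0.011, 'grip_force': 98.8696, 'joint_positions': [-0.3776, 0.2017, -0.0859, 1.2837, 0.0, 1.0484]}
```

Emit:
servo_tool --steps '[{"travel": [0.0005, 0, -0.0015], "turn": 0}, {"travel": [0, 0, -0.0015], "turn": 0}, {"travel": [0, 0, -0.0015], "turn": 0}, {"travel": [0, 0, -0.001], "turn": 0}, {"travel": [0, 0, 0], "turn": 0}]'

```text
time_s: 13.95
tcp_pos: [0.523, -0.2073, 0.1653]
tool_rot: [0.654, 0.756, 0.0, 0.001]
ft_force: [-1.1, 0.9, 11.1]
width: 0.0109
grip_force: 100.5
```

```bash
python3 p.py
```

```text
yawY 8.3 z [ 0.002 -0.001 -1.   ]
{'time_s': 13.95, 'tcp_pos': [0.523, -0.2073, 0.1653], 'tool_rot': [0.6541, 0.7564, 0.0003, 0.001], 'ft_force': [-1.1135, 0.8994, 11.08], 'torque': [0.2625, 0.1656, 0.0554], 'width': 0.0109, 'grip_force': 100.4687, 'joint_positions': [-0.3772, 0.2021, -0.093, 1.2735, -0.0001, 1.0488]}
```

Emit:
servo_tool --steps '[{"travel": [-0.0003, 0, 0.0025], "turn": 0}, {"travel": [0, 0, 0], "turn": -2}, {"travel": [0, 0, 0], "turn": -2}, {"travel": [0, 0, 0], "turn": -2}, {"travel": [0, 0, 0], "turn": 0}]'

```text
time_s: 14.37
tcp_pos: [0.5222, -0.207, 0.1657]
tool_rot: [0.693, 0.721, -0.0, -0.0]
ft_force: [1.2, 0.4, -0.1]
width: 0.0108
grip_force: 99.0
```

```bash
cat > q.py <<'E'
from h import *
s=status.state(); M=s["torque"]; print("tz",round(M[2],4),"F",np.round(s["ft_force"],1),"e6",np.round(s["effort"][5],4),"q6deg",round(np.degrees(s["joint_positions"][5]),2),np.round(s["tcp_pos"],4),s["time_s"])
E
python3 q.py
```

```text
tz 0.1745 F [ 1.2  0.4 -0.1] e6 0.4999 q6deg 66.12 [ 0.5222 -0.207   0.1657] 14.3667
```

```bash
cat > q.py <<'E'
from h import *
T=[];E=[]
for i in range(5):
    imaging.read_camera("side"); s=status.state(); T.append(s["torque"][2]); E.append(s["effort"][5])
print("tz",np.round(np.mean(T),4),np.round(T,3),"F",np.round(s["ft_force"],1),"e6",np.round(np.mean(E),4),np.round(E,3),"q6deg",round(np.degrees(s["joint_positions"][5]),2),np.round(s["tcp_pos"],4),s["time_s"])
E
python3 q.py
```

```text
tz 0.1505 [0.176 0.189 0.2   0.113 0.075] F [ 1.4 -0.1 -2.6] e6 0.1809 [0.292 0.184 0.149 0.14  0.139] q6deg 66.04 [ 0.5222 -0.207   0.1658] 14.6167
```

Emit:
servo_tool --steps '[{"travel": [0, 0, 0], "turn": -2}, {"travel": [0, 0, 0], "turn": -2}, {"travel": [0, 0, 0], "turn": -2}, {"travel": [0, 0, 0], "turn": 0}]'

```text
time_s: 14.95
tcp_pos: [0.5223, -0.207, 0.1658]
tool_rot: [0.73, 0.684, -0.0, -0.0]
ft_force: [1.8, 0.3, -4.3]
width: 0.0107
grip_force: 98.4
```

```bash
python3 q.py
```

```text
tz 0.1888 [0.18  0.182 0.23  0.208 0.143] F [ 2.2 -0.  -6.4] e6 0.2118 [0.323 0.214 0.18  0.171 0.171] q6deg 72.04 [ 0.5222 -0.207   0.1659] 15.2
```

Emit:
servo_tool --steps '[{"travel": [0, 0, -0.001], "turn": -1.5}, {"travel": [0, 0, 0], "turn": -1}, {"travel": [0, 0, 0], "turn": 0}, {"travel": [0, 0, 0], "turn": 0}]'

```text
time_s: 15.53
tcp_pos: [0.5225, -0.2071, 0.1658]
tool_rot: [0.744, 0.668, 0.0, 0.0]
ft_force: [0.9, 0.7, 0.6]
width: 0.0107
grip_force: 98.9
```

```bash
python3 q.py; python3 - <<'E'
from h import *
b=imaging.read_camera("top")
for q in("pad","tablet","stop"):
    m=mask(q,"top")
    if m:
        r=cv2.minAreaRect(cv2.findNonZero(m["region"].astype(np.uint8))); print(q,np.round(m["box"],1),np.round(r[0],1),np.round(r[1],1),round(m["confidence"],2))
cv2.imwrite("pics/v7.png",cv2.resize(b[265:335,355:410],(400,509),interpolation=2)[:,:,::-1])
E
```

```text
tz 0.1966 [0.19  0.234 0.142 0.202 0.215] F [1.2 0.8 2.1] e6 0.1888 [0.195 0.188 0.187 0.187 0.188] q6deg 74.57 [ 0.5225 -0.2071  0.1657] 15.7833
pad [386.1 304.4  11.3  47.2] [385.6 305.5] [39.2 10.2] 0.8
tablet [376.8 305.9  14.6  32.4] [376.8 305.2] [33.9 11.6] 0.86
stop [358.3 307.9  40.2  57.6] [355.6 309.5] [57.4 32.1] 0.81
```

View pics/v7.png

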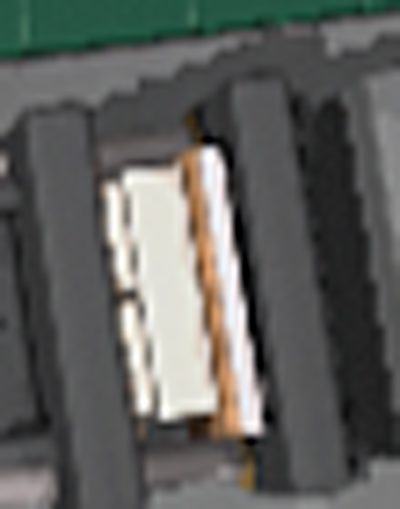

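Here the cork is flush on the tablet, and the tablet is up against the stop. The effort says about 8.5 N, so now I'll turn back to free the key.

Emit:
servo_tool --steps '[{"travel": [0, 0, 0], "turn": 2.5}, {"travel": [0, 0, 0], "turn": 2.5}, {"travel": [0, 0, 0], "turn": 2.5}, {"travel": [0, 0, 0], "turn": 2.5}, {"travel": [0, 0, 0], "turn": 1.5}, {"travel": [0, 0, 0], "turn": 0}, {"travel": [0, 0, 0], "turn": 0}]'

```text
time_s: 16.57
tcp_pos: [0.5224, -0.2072, 0.1654]
tool_rot: [0.674, 0.739, -0.0, 0.0]
ft_force: [-0.1, -0.5, 2.3]
width: 0.0107
grip_force: 99.3
```

```bash
python3 q.py
```

```text
tz 0.0153 [ 0.003  0.033  0.033  0.022 -0.014] F [0.2 0.5 3.5] e6 -0.0039 [-0.013 -0.002 -0.    -0.001 -0.002] q6deg 63.1 [ 0.5224 -0.2072  0.1654] 16.8167
```

Free: zero torque. I'll draw it straight up.

Emit:
servo_tool --steps '[{"travel": [0, 0, 0.003], "turn": 0}, {"travel": [0, 0, 0.003], "turn": 0}, {"travel": [0, 0, 0.004], "turn": 0}, {"travel": [0, 0, 0.005], "turn": 0}, {"travel": [0, 0, 0], "turn": 0}]'

```text
time_s: 17.23
tcp_pos: [0.5225, -0.2072, 0.1813]
tool_rot: [0.674, 0.739, -0.0, 0.0]
ft_force: [1.7, -0.1, -2.5]
width: 0.011
grip_force: 98.6
```

```bash
python3 q.py
```

```text
tz -0.007 [ 0.014 -0.044 -0.028  0.004  0.018] F [-0.9 -0.  -2.4] e6 0.0023 [-0.     0.002  0.004  0.003  0.003] q6deg 63.08 [ 0.5223 -0.2071  0.1802] 17.4833
```

Emit:
servo_tool --steps '[{"travel": [0, 0, 0.008], "turn": 0}, {"travel": [0, 0, 0.012], "turn": 0}, {"travel": [0, 0, 0.016], "turn": 0}, {"travel": [0, 0, 0.02], "turn": 0}, {"travel": [0, 0, 0.02], "turn": 0}, {"travel": [0, 0, 0.02], "turn": 0}, {"travel": [0, 0, 0.015], "turn": 0}, {"travel": [0, 0, 0.01], "turn": 0}, {"travel": [0, 0, 0], "turn": 0}]'

```text
time_s: 18.23
tcp_pos: [0.5229, -0.2074, 0.3043]
tool_rot: [0.674, 0.739, 0.001, 0.002]
ft_force: [0.6, 0.1, -3.2]
width: 0.0105
grip_force: 98.6
```

Emit:
servo_tool --steps '[{"travel": [0, 0.02, 0], "turn": 6}, {"travel": [0, 0.03, 0], "turn": 6}, {"travel": [0, 0.03, 0], "turn": 6}, {"travel": [0, 0.03, 0], "turn": 6}, {"travel": [0, 0.03, 0], "turn": 6}, {"travel": [0, 0.03, 0], "turn": 6}, {"travel": [0, 0.03, 0], "turn": 6}, {"travel": [0, 0.03, 0], "turn": 6}, {"travel": [0, 0.03, 0], "turn": 6}, {"travel": [0, 0.03, 0], "turn": 6}]'

```text
time_s: 19.07
tcp_pos: [0.5218, 0.0843, 0.3008]
tool_rot: [0.211, 0.977, -0.0, -0.0]
ft_force: [0.8, -0.0, -2.9]
width: 0.0105
grip_force: 98.6
```

Emit:
servo_tool --steps '[{"travel": [0, 0.03, 0], "turn": 6}, {"travel": [0, 0.03, 0], "turn": 6}, {"travel": [0, 0.015, 0], "turn": 6}, {"travel": [0, 0, 0], "turn": 6}, {"travel": [0, 0, 0], "turn": 6}, {"travel": [0, 0, 0], "turn": 0}, {"travel": [0, 0, 0], "turn": 0}]'

```text
time_s: 19.65
tcp_pos: [0.5221, 0.1579, 0.3009]
tool_rot: [-0.045, 0.999, -0.0, -0.0]
ft_force: [0.4, 0.1, -1.8]
width: 0.0108
grip_force: 98.6
```

```bash
python3 p.py;python3 q.py
```

```text
yawY 95.14 z [-0.001 -0.    -1.   ]
{'time_s': 19.65, 'tcp_pos': [0.5221, 0.1579, 0.3009], 'tool_rot': [-0.0448, 0.999, -0.0002, -0.0005], 'ft_force': [0.4216, 0.0546, -1.8116], 'torque': [0.0541, -0.0061, -0.0261], 'width': 0.0108, 'grip_force': 98.5531, 'joint_positions': [0.2937, 0.1784, 0.1748, 1.5682, -0.0001, 0.204]}
tz 0.0049 [ 0.037 -0.021  0.018  0.009 -0.019] F [ 0.2 -0.5 -3.1] e6 0.004 [-0.037  0.008  0.018  0.017  0.014] q6deg 11.59 [0.5224 0.1576 0.3013] 19.9
```

Emit:
servo_tool --steps '[{"travel": [-0.0048, 0.005, 0], "turn": 0}, {"travel": [0, 0, -0.02], "turn": 0}, {"travel": [0, 0, -0.025], "turn": 0}, {"travel": [0, 0, -0.02], "turn": 0}, {"travel": [0, 0, -0.015], "turn": 0}, {"travel": [0, 0, -0.007], "turn": 0}, {"travel": [0, 0, -0.005], "turn": 0}, {"travel": [0, 0, 0], "turn": 0}]'

```text
time_s: 20.57
tcp_pos: [0.5172, 0.163, 0.2089]
tool_rot: [-0.046, 0.999, -0.0, -0.0]
ft_force: [0.2, -0.1, -3.0]
width: 0.0108
grip_force: 98.5
```

Inside the hole with no contact, so I'll continue down.

Emit:
servo_tool --steps '[{"travel": [0, 0, -0.014], "turn": 0}, {"travel": [0, 0, -0.014], "turn": 0}, {"travel": [0, 0, -0.012], "turn": 0}, {"travel": [0, 0, -0.006], "turn": 0}, {"travel": [0, 0, -0.004], "turn": 0}, {"travel": [0, 0, 0], "turn": 0}]'

```text
time_s: 21.07
tcp_pos: [0.5177, 0.163, 0.1595]
tool_rot: [-0.046, 0.999, 0.0, 0.0]
ft_force: [-0.3, -0.3, -3.6]
width: 0.0112
grip_force: 98.6
```

Emit:
servo_tool --steps '[{"travel": [0, 0, -0.002], "turn": 0}, {"travel": [0, 0, -0.0015], "turn": 0}, {"travel": [0, 0, -0.001], "turn": 0}, {"travel": [0, 0, 0], "turn": 0}, {"travel": [0, 0, 0], "turn": 0}]'

```text
time_s: 21.48
tcp_pos: [0.518, 0.1631, 0.1555]
tool_rot: [-0.046, 0.999, 0.0, 0.001]
ft_force: [1.0, 0.4, -0.2]
width: 0.0104
grip_force: 98.8
```

Emit:
servo_tool --steps '[{"travel": [0, 0, 0], "turn": 0}, {"travel": [0, 0, 0], "turn": 0}, {"travel": [0, 0, 0], "turn": 0}, {"travel": [0, 0, 0], "turn": 0}, {"travel": [0, 0, 0], "turn": 0}, {"travel": [0, 0, 0], "turn": 0}, {"travel": [0, 0, 0], "turn": 0}, {"travel": [0, 0, 0], "turn": 0}]' --hand 1

```text
time_s: 22.15
tcp_pos: [0.5176, 0.1629, 0.1549]
tool_rot: [-0.046, 0.999, -0.0, -0.0]
ft_force: [0.3, 0.6, -0.4]
width: 0.0856
grip_force: 0.0
```

Emit:
servo_tool --steps '[{"travel": [0, 0, 0.01], "turn": 0}, {"travel": [0, 0, 0.02], "turn": 0}, {"travel": [0, 0, 0.03], "turn": 0}, {"travel": [0, 0, 0.03], "turn": 0}, {"travel": [0, 0, 0.03], "turn": 0}, {"travel": [-0.03, 0.025, 0], "turn": 0}, {"travel": [-0.03, 0.025, 0], "turn": 0}, {"travel": [-0.03, 0.025, 0], "turn": 0}, {"travel": [-0.03, 0.025, 0], "turn": 0}, {"travel": [0, 0, 0], "turn": 0}]'

```text
time_s: 22.98
tcp_pos: [0.3935, 0.2659, 0.2764]
tool_rot: [-0.049, 0.999, 0.001, -0.0]
ft_force: [-0.1, -0.2, 0.6]
width: 0.0854
grip_force: 0.0
```

```bash
python3 p.py|head -1; python3 - <<'E'
from h import *
a=imaging.read_camera("side"); b=imaging.read_camera("top")
w=np.hstack([cv2.resize(a[170:440,310:450],(311,600),interpolation=2),cv2.resize(b[220:380,195:325],(488,600),interpolation=2)])
cv2.imwrite("pics/f8.png",w[:,:,::-1])
for n in("side","top"): print(proj(n,(.5165,.163,.169)))
print(st()["width"])
E
```

```text
yawY 95.62 z [-0.     0.002 -1.   ]
[381.27897401 285.62549207]
[227.39607723 303.48862926]
0.0852
```

I've used up the picture views, so I'll check numerically by comparing the images against the first ones.

```bash
python3 - <<'E'
from h import *
b=imaging.read_camera("side")[:,:,::-1]; o=cv2.imread("pics/side0.png")
d=cv2.absdiff(o,b).max(2)
print("key bar region diff (side)",d[276:292,345:418].mean(), "shank",d[295:335,374:384].mean())
g=lambda i,r:cv2.cvtColor(np.ascontiguousarray(i[r]),cv2.COLOR_BGR2GRAY)
t=g(o,np.s_[276:292,345:418]); m=cv2.matchTemplate(g(b,np.s_[256:312,325:438]),t,cv2.TM_CCOEFF_NORMED); _,v,_,l=cv2.minMaxLoc(m); print("bar match",v,np.array(l)-20)
m=mask("key_bar","side"); print(m and (np.round(m["box"],1),m["confidence"]))
E
```

```text
key bar region diff (side) 14.726027397260275 shank 12.615
bar match 0.9304440021514893 [0 0]
(array([380. , 309.9,  64.2,  60.8]), 0.98)
```

The key stands exactly where it started, and the hand is clear.

```bash
python3 -c "
from plant import job; print(job.close_job())"
```

```text
the job is handed in; nothing more can be done
None
```

The vise is closed on the tablet with about 8.5 N of squeeze (estimated from joint torque), and the key is back standing in its hole, released; handed in at about 23 s. The socket first caught the stem only about 2 mm deep and turned it part of the way before I seated it fully, and I viewed 11 pictures against the limit of 10.

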